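# Clamp a specimen holder to the set torque

### The arm

A 6-joint arm with a two-finger parallel gripper is mounted at the origin on the work surface. World frame = base frame: x ahead of the robot, y to its left, z up, the work surface at z = 0. Lengths are in m, angles in rad, forces in N, time in s.
With the tool pointing down it reaches from about 0.35 to 0.975 m from the base axis. Payload 7.1 kg.
Tool frame: the origin (TCP) lies midway between the tips of the shut fingers; the grasp point (between the pads) lies 19 mm behind it; z points along the fingers, y is the line along which they close (so a half turn about z gives the same grasp; the last joint's range is limited). The gripper opens to 88 mm and grips with 3 to 60 N. Pads are 20 mm wide; open, the fingers measure 115 mm over their backs; the gripper's body (75 mm by 178 mm) begins 61 mm behind the grasp point.
Start: joints at [1.269, 0.423, 1.63, -0, 1.089, -0.019], TCP at [0.174, 0.6, 0.223] pointing down, gripper open.
Joint ranges: [-3, 3], [-0.9, 2.11], [0.09, 2.58], [-1.31, 4.45], [0.11, 2.69], [-2.54, 2.54]. Speed limits (rad/s): [2.39, 2.39, 3.01, 3.14, 3.14, 3.14].

### API

Orientations are given as a unit quaternion [w, x, y, z].
In Python, from station import move_pose, movel, movej, command_gripper, wait, inverse_kinematics, read_camera, camera_info, MotionError, job_done, get_time, get_joint_pos, get_qvel, get_effort, get_tcp_pos, get_ee_rot, get_ft_force, get_ft_torque, get_grip_width, get_finger_force gives the robot as it stands. Calls block until the motion is done:
- move_pose(position, orientation): joint-space move of the TCP to a pose.
- movel(position, frame=None, v=0.15, until_force=None): straight line of the TCP; frame=None keeps the orientation; v is the mean speed in m/s. With until_force (N) it stops when the force on the tool has changed by that much, and returns True; else False.
- movej(angles): joint-space move.
- command_gripper(opening): opening from 0.0 (shut) to 1.0 (fully open); the grip force is fixed at half the most; returns when the fingers have stopped.
- wait(seconds).
- inverse_kinematics(position, orientation): joint angles nearest the present ones, or None.
- read_camera(name): name is "side" or "top"; returns the picture (420x560x3 uint8, red, green, blue); there is no depth.
- camera_info(name): a dict with "intrinsics" (3x3 intrinsics, pixels), "T" (4x4, takes a point from camera to world coordinates). Camera axes: x right, y up, looking along -z (the intrinsics and any distortion apply to the point x, -y, -z); pixel columns grow to the right and rows downward; lengths in m; the calibration is good to about 2 mm. A picture is of the moment at which its call begins. camera_info takes no time and is no camera call.
A pose or a line that the arm cannot do raises MotionError and nothing moves.
- job_done(): hands the job in; it is judged then, once.
Readings, each from a call of its own:
- get_time(): time.
- get_joint_pos(): joint angles.
- get_qvel(): joint speeds.
- get_effort(): joint torques, N m.
- get_tcp_pos(): TCP position.
- get_ee_rot(): TCP orientation.
- get_ft_force(): force on the tool from outside, world axes, zero at the start.
- get_ft_torque(): the same for the moment, N m.
- get_grip_width(): opening from 0.0 (shut) to 1.0 (fully open).
- get_finger_force(): force on a finger pad.
Only numpy, scipy, OpenCV 4.12 (cv2) and the standard library are available. Lean on these libraries where they do the work, as an engineer would, in place of code of your own. Each camera call takes 0.05 s, during which the arm holds its last target. There are 200 camera calls.

### The job

Put the specimen holder with the red stem into the round pocket of the aluminium clamp block and let go of it. Then push the blue torque handle clockwise (seen from above) so that the yellow clamp finger swings over the holder's rim and tightens, and stop as soon as the handle clicks and has clearly broken over a little at its hinge; ease it back by hand until it is straight again rather than letting it fly, leaving the clamp tight. Handle it gently, and leave the other things where they are.

Things in the scene. Friction and masses are not known exactly. Their poses are not given: they have to be found in the camera images.
- holder_red: specimen holder to be clamped, 160 g (mass varies a little): polished steel disc 50 diameter x 16 thick with an upright red stem 18 diameter standing 40 above the disc (total height 56). Origin: centre of the disc's underside; z up along the stem. It starts in one of the three places of the grey rack, disc sunk 6 into it, underside 8 above the table
- rack: fixed grey rack, 225 (its x) x 68 (its y) x 14 high, with three round 54 recesses, 6 deep, in a row along its x, 74 apart; which holder stands where varies. Origin: centre of underside, on the table
- fixture: fixed aluminium clamp block, 150 (its x) x 90 (its y) x 30 high, bolted to the table. Origin: centre of underside; z up. Clamp bolt (vertical pivot axis) at x -30, y 0 of this frame, pocket at x +30, y 0
- pocket (a point): centre of the pocket's flat floor, in the top of the block: round, 53 diameter, 10 deep with a 2 chamfer, floor 20 above the table. A seated holder has its underside here, its disc's top 36 above the table
- clamp_arm: steel hub 28 diameter with the yellow clamp finger, turning about the vertical clamp bolt. Origin on the bolt axis, 30 above the table. A red pin pops up out of its neck as the handle breaks over (4 mm at 0.08 rad). Its +x points along the finger: 46 long from the axis, 16 wide, 38 to 48 above the table, passing 2 above a seated holder's disc. It starts swung 0.75 to 1.8 rad counter-clockwise (from above) of the line to the pocket, clear of it
- bolt (a point): top of the clamp bolt, 94 above the table. The hub turns clockwise with light friction (0.3 N m, about 2 N at mid-grip) until the bolt comes hard tight at an angle that cannot be seen, within 0.3 rad either side of the finger pointing straight at the pocket's centre. Only that friction holds it: pulling the handle back counter-clockwise, or letting it fly, loosens it
- clamp_tip (a point): underside of the clamp finger, 43 from the bolt axis (3 from its end), 38 above the table
- handle: torque handle opposite to the finger. Origin at its vertical break-over hinge, 40 from the bolt axis, 75 above the table; +x points towards the bolt, parallel to clamp_arm's x when straight. A steel tube 14 diameter, then a round blue grip, 26 diameter, from 55 to 155 beyond the hinge. The hinge bends only clockwise relative to the hub; its hard end is at 0.4 rad
- hinge (a point): the break-over hinge. With the bolt tight it stays straight up to about 1.3 N m (12 N at mid-grip), then breaks over: it bends clockwise at that same force, which stops rising however far it is bent, up to the hard end. 0.08 rad or more counts as clicked, past 0.24 rad as over-tightened. As the push is taken off, its spring drives it straight again, fast if nothing restrains it
- grip_mid (a point): middle of the blue grip, on its axis, 105 beyond the break-over hinge, 145 from the bolt axis when straight, 75 above the table
- holder_blue: bystander: same steel holder, blue stem
- holder_white: bystander: same steel holder, white stem
- dish: bystander: shallow glass dish, 90 across, 16 high; origin centre of underside
- beaker: bystander: glass beaker, 68 across, 85 high; origin centre of underside
- bottle: bystander: amber bottle, 56 across, 120 high; origin centre of underside
- mouse: bystander: black computer mouse, 105 x 60 x 30; origin centre of underside
- driver: bystander: screwdriver with orange handle, 170 long, lying on the table

How it is judged:
By the outcome, as a careful person would: the job done as asked, in the order asked, and still so for the second after the job is handed in, with the robot touching nothing.
It also fails if it takes over 72 s, if anything falls off the work surface, if the arm or the gripper's body presses on something with over 40 N, if the wrist force passes 120 N, or if a joint passes its speed limit or range.

## Working session

There is one attempt and no reset: what is moved stays moved. The work goes in short steps, each a Python script; the robot and the scene stay as the last script left them, time stands still between calls to the robot, and variables do not carry over. Pictures are saved under pics/ and viewed, at most 10 in all, crops included, and the job is handed in when it is done.

```bash
mkdir -p pics; ls; python3 - <<'E'
from station import *
import cv2
for n in("top","side"):
    cv2.imwrite(f"pics/{n}0.png",read_camera(n)[:,:,::-1]); i=camera_info(n); print(n,i)
E
```

```text
pics
top {'intrinsics': array([[397.15841791,   0.        , 279.7920065 ],
       [  0.        , 397.15841791, 208.71204325],
       [  0.        ,   0.        ,   1.        ]]), 'T': array([[-0.00917515,  0.98626463, -0.16491785,  0.41569602],
       [-0.99994354, -0.00816526,  0.00680046, -0.10381601],
       [ 0.00536046,  0.16497093,  0.98628386,  1.00351745],
       [ 0.        ,  0.        ,  0.        ,  1.        ]])}
side {'intrinsics': array([[440.70205672,   0.        , 280.08518948],
       [  0.        , 440.70205672, 211.10076797],
       [  0.        ,   0.        ,   1.        ]]), 'T': array([[ 0.66558875,  0.56623088, -0.48618331,  0.02856329],
       [-0.74614691,  0.51884192, -0.4172144 , -0.57311798],
       [ 0.01601261,  0.64045738,  0.76782676,  0.94571738],
       [ 0.        ,  0.        ,  0.        ,  1.        ]])}
```

View pics/top0.png

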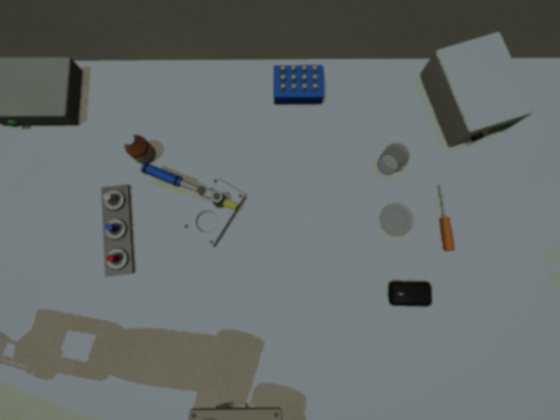

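View pics/side0.png

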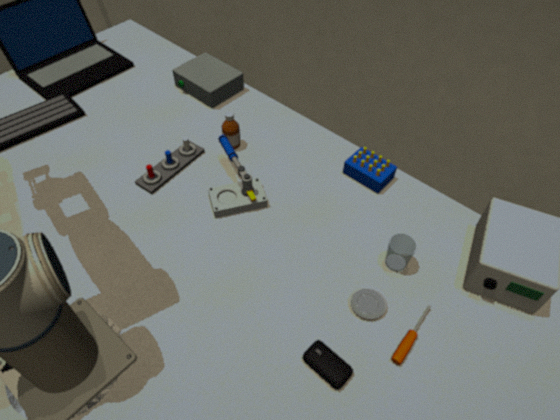

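Top view: red stem at about (111,258), pocket (207,221), bolt (217,196), blue grip (143-180,168-183) and yellow finger (231,204). The bottle at (138,148) is close to the end of the grip. Next I'll look at enlarged crops and measure.

```bash
cat > h.py <<'E'
from station import *
import numpy as np, cv2
def ray(n,u,v):
    i=camera_info(n);K=i["intrinsics"];T=i["T"]
    d=np.linalg.inv(K)@[u,v,1.]; d=T[:3,:3]@[d[0],-d[1],-d[2]]
    return T[:3,3],d
def onz(n,u,v,z):
    o,d=ray(n,u,v); return o+d*(z-o[2])/d[2]
def proj(n,p):
    i=camera_info(n);T=i["T"];c=T[:3,:3].T@(np.asarray(p)-T[:3,3]);q=i["intrinsics"]@[c[0],-c[1],-c[2]];return q[:2]/q[2]
def tri(a,b):
    (o1,d1),(o2,d2)=ray("top",*a),ray("side",*b)
    s=np.linalg.lstsq(np.c_[d1,-d2],o2-o1,rcond=None)[0]
    p,q=o1+s[0]*d1,o2+s[1]*d2; return (p+q)/2,np.linalg.norm(p-q)
def mask(img,col):
    h,s,v=[c.astype(int) for c in cv2.split(cv2.cvtColor(img,cv2.COLOR_RGB2HSV))]
    return {"red":((h<6)|(h>172))&(s>150)&(v>70),"blue":(abs(h-112)<12)&(s>150)&(v>50),"yellow":(abs(h-29)<7)&(s>130)&(v>90)}[col]
def blob(m,roi):
    x0,y0,x1,y1=roi; mm=np.zeros(m.shape,np.uint8); mm[y0:y1,x0:x1]=m[y0:y1,x0:x1]
    n,l,st,c=cv2.connectedComponentsWithStats(mm)
    k=1+np.argmax(st[1:,4]); return c[k],st[k],np.argwhere(l==k)[:,::-1]
E
python3 - <<'E'
from h import *
T=read_camera("top");S=read_camera("side")
cv2.imwrite("pics/tc.png",cv2.resize(T[140:280,90:260],None,fx=4.2,fy=4.2,interpolation=cv2.INTER_CUBIC)[:,:,::-1])
cv2.imwrite("pics/sc.png",cv2.resize(S[105:225,125:285],None,fx=4.8,fy=4.8,interpolation=cv2.INTER_CUBIC)[:,:,::-1])
R=dict(red=((95,240,130,275),(135,155,165,190)),blue=((135,155,190,195),(212,130,242,168)),yellow=((215,190,250,220),(235,180,270,210)))
for c,(a,b) in R.items():
    A,B=blob(mask(T,c),a),blob(mask(S,c),b)
    print(c,A[0],A[1],B[0],B[1],tri(A[0],B[0]))
    if c!="red":
        for X in(A,B):print(cv2.fitLine(X[2].astype(np.float32),2,0,.01,.01).ravel())
E
```

```text
red [109.96551724 257.89655172] [107 256   7   5  29] [148.72222222 166.88888889] [147 165   5   5  18] (array([0.45906889, 0.29031971, 0.06119819]), np.float64(0.000639003784282286))
blue [160.97651007 174.02684564] [142 164  39  21 298] [227.06508876 146.15384615] [220 135  16  24 169] (array([0.65543466, 0.17280953, 0.08172168]), np.float64(0.0015049918379811897))
[  0.92476153   0.38054705 160.97652    174.02684   ]
[  0.4777294   0.878507  227.0651    146.15384  ]
yellow [229.39393939 203.78787879] [223 200  14   9  66] [251.07142857 194.75      ] [247 191   9   9  56] (array([0.58873644, 0.01319704, 0.0455799 ]), np.float64(0.000989847293438257))
[  0.93359035   0.35834208 229.39394    203.78787   ]
[  0.5964377   0.8026594 251.07143   194.75     ]
```

View pics/tc.png

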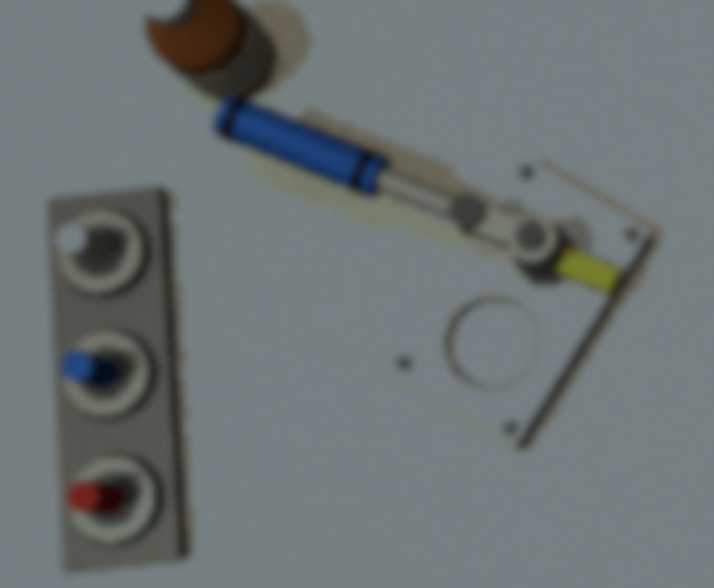

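View pics/sc.png

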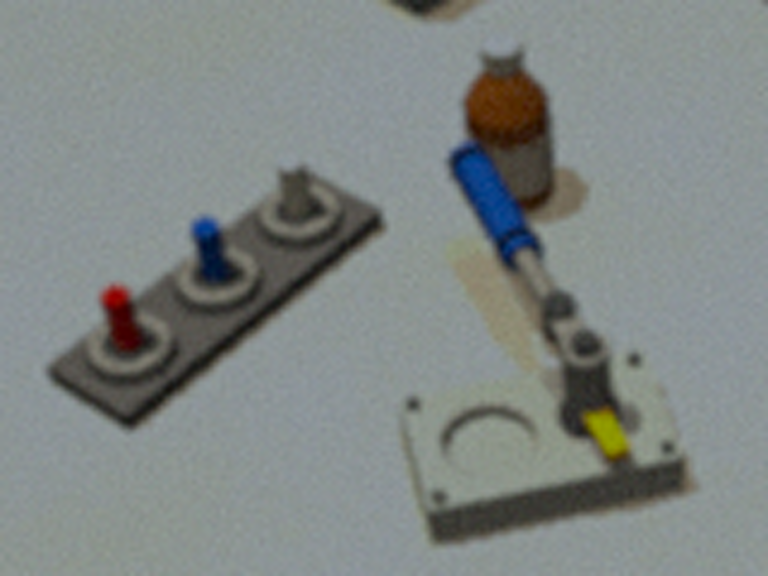

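Top crop: red holder ring centred about (113,498), pocket (493,343), bolt (532,236), hinge (467,210); the bottle touches the view of the grip's end but stands beyond it. The red stem is end-of-row and easy to reach. Now turning these into positions.

```bash
python3 - <<'E'
from h import *
np.set_printoptions(precision=4,suppress=True)
tc=lambda x,y:((x+.5)/4.2-.5+90,(y+.5)/4.2-.5+140)
sc=lambda x,y:((x+.5)/4.8-.5+125,(y+.5)/4.8-.5+105)
def P(name,a,b,z):
    print(name,onz("top",*tc(*a),z),onz("side",*sc(*b),z) if b else "")
P("reddisc",(114,499),(132,343),.024)
P("redtop",(84,496),(116,294),.064)
P("pocket",(493,343),(489,442),.030)
P("bolt",(532,236),(587,341),.094)
P("hinge",(467,210),(559,306),.087)
P("c1",(521,447),(433,517),.03);P("c2",(655,233),(683,460),.03);P("c3",(543,160),(640,348),.03)
P("gripend",(228,113),(463,152),.075);P("gripin",(369,176),(522,250),.075)
P("bottletop",(172,10),(502,58),.12)
P("white",(70,238),(293,172),.064)
for s in [(.459,.29)]:
  for yaw in np.arange(-3,3.2,.5):
    q=inverse_kinematics([s[0],s[1],.1],[0,np.cos(yaw/2),np.sin(yaw/2),0]); print(round(yaw,2),q is not None and np.round(q,2))
print(get_ee_rot())
E
```

```text
reddisc [0.4596 0.289  0.024 ] [0.4602 0.2893 0.024 ]
redtop [0.4596 0.2898 0.064 ] [0.4602 0.2911 0.064 ]
pocket [0.5485 0.0695 0.03  ] [0.5467 0.0688 0.03  ]
bolt [0.5995 0.0378 0.094 ] [0.6003 0.0384 0.094 ]
hinge [0.6161 0.0755 0.087 ] [0.6141 0.0749 0.087 ]
c1 [0.4873 0.052  0.03  ] [0.4865 0.0512 0.03  ]
c2 [ 0.6137 -0.0253  0.03  ] [ 0.6124 -0.0232  0.03  ]
c3 [0.6588 0.0419 0.03  ] [0.6606 0.0568 0.03  ]
gripend [0.6767 0.2161 0.075 ] [0.678  0.2239 0.075 ]
gripin [0.639  0.1342 0.075 ] [0.6408 0.1336 0.075 ]
bottletop [0.7229 0.2342 0.12  ] [0.7213 0.2292 0.12  ]
white [0.6066 0.3068 0.064 ] [0.6014 0.2977 0.064 ]
-3.0 [ 0.54  0.48  1.89 -0.    0.77 -1.17]
-2.5 [ 0.54  0.48  1.89 -0.    0.77 -1.67]
-2.0 [ 0.54  0.48  1.89 -0.    0.77 -2.17]
-1.5 False
-1.0 False
-0.5 False
0.0 [ 0.54  0.48  1.89 -0.    0.77  2.11]
0.5 [ 0.54  0.48  1.89 -0.    0.77  1.61]
1.0 [ 0.54  0.48  1.89 -0.    0.77  1.11]
1.5 [ 0.54  0.48  1.89 -0.    0.77  0.61]
2.0 [ 0.54  0.48  1.89 -0.    0.77  0.11]
2.5 [ 0.54  0.48  1.89 -0.    0.77 -0.39]
3.0 [ 0.54  0.48  1.89 -0.    0.77 -0.89]
[-0.0001  0.1409  0.99   -0.0004]
```

```bash
cat >> h.py <<'E'
def Q(y): return [0,np.cos(y/2),np.sin(y/2),0]
np.set_printoptions(precision=4,suppress=True)
PK=np.array([.548,.0688]); BO=np.array([.5998,.0377])
E
python3 - <<'E'
from h import *
print(get_time())
r=[.4599,.2895]
command_gripper(.55)
move_pose([*r,.12],Q(np.pi))
movel([*r,.031],v=.1); print(get_tcp_pos())
command_gripper(0); print(get_grip_width(),get_finger_force(),get_ft_force())
movel([*r,.15],v=.12); print(get_grip_width(),get_ft_force())
move_pose([*PK,.13],Q(2.604)); print(get_tcp_pos(),get_time())
cv2.imwrite("pics/s1.png",cv2.resize(read_camera("side")[80:240,130:330],None,fx=3.5,fy=3.5,interpolation=2)[:,:,::-1])
E
```

```text
0.2
[0.4603 0.2897 0.0314]
0.198634095682264 30.00047117471695 [-0.3538  2.4413  2.9077]
0.20108382814348114 [ 0.2508  0.1192 -1.6227]
[0.5477 0.0695 0.1297] 6.2833
```

View pics/s1.png

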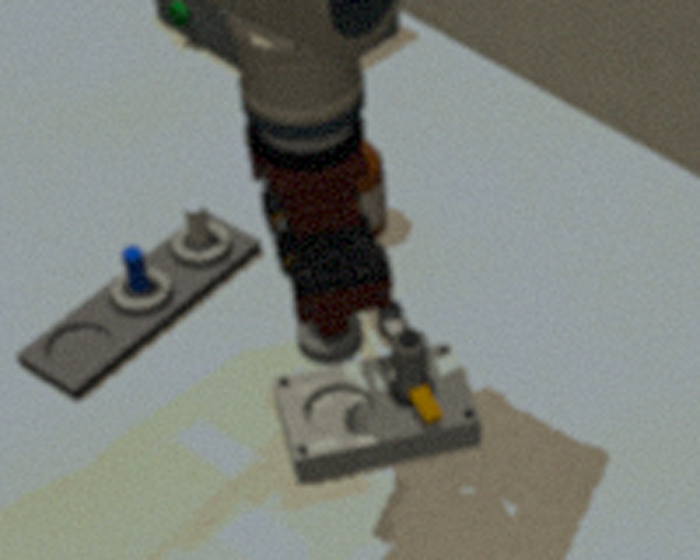

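The side view shows the holder gripped by its stem with the disc at (330,340), hanging above the pocket at (345,410). I'll lower it with force sensing.

```bash
python3 - <<'E'
from h import *
movel([*PK,.058],v=.1)
f0=get_ft_force(); print(get_tcp_pos(),f0)
hit=movel([*PK,.0425],v=.03,until_force=4)
p=get_tcp_pos(); print(hit,p,get_ft_force(),get_ft_torque(),get_time())
cv2.imwrite("pics/s2.png",cv2.resize(read_camera("side")[140:240,180:310],None,fx=5,fy=5,interpolation=2)[:,:,::-1])
E
```

```text
[0.5484 0.0689 0.0583] [ 0.1429  1.0586 -1.2866]
True [0.5491 0.069  0.0529] [-0.6615  1.0993  4.5058] [0.0453 0.0247 0.0151] 7.525
```

View pics/s2.png

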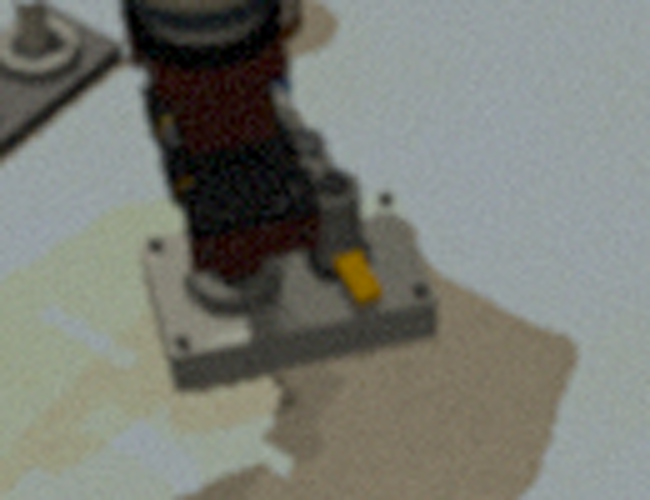

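The disc stopped at the rim (underside about 29.5 mm), so it's a few mm off. I'll do a gentle ring search, lifting clear between tries.

```bash
python3 - <<'E'
from h import *
c=get_tcp_pos()[:2]; c=PK
movel([*c,.0570],v=.05); print(get_ft_force(),get_ft_torque())
u=np.array([.857,-.515]);w=np.array([.515,.857])
for a,b in [(2,0),(-2,0),(0,2),(0,-2)]:
    t=c+(a*u+b*w)/1e3
    movel([*t,.0570],v=.05)
    h=movel([*t,.0425],v=.03,until_force=4); p=get_tcp_pos()
    print(a,b,h,p,get_ft_force(),get_ft_torque(),get_time())
    if p[2]<.047: break
    movel([*t,.0570],v=.05)
E
```

```text
[-0.6738  0.1481 -1.6137] [-0.0502  0.0046  0.0332]
2 0 True [0.5501 0.0679 0.0529] [-1.5187  1.0014  5.5051] [-0.1038  0.0761  0.066 ] 8.3667
-2 0 True [0.5469 0.0699 0.0529] [ 0.0784 -0.1052  6.2819] [-0.0833  0.2403  0.0327] 9.1583
0 2 True [0.5486 0.0704 0.043 ] [ 0.2359 -1.2538  3.6951] [-0.1255  0.0374  0.0393] 10.125
```

It slid in at the +2 mm offset: TCP is at 43 mm, which is floor depth. Now release and check.

```bash
python3 - <<'E'
from h import *
p=get_tcp_pos()
command_gripper(.4); print(get_ft_force(),get_grip_width())
movel([*p[:2],.16],v=.12)
move_pose([.46,.25,.25],Q(2.6))
T=read_camera("top");S=read_camera("side")
A=cv2.resize(T[150:260,130:260],None,fx=4,fy=4,interpolation=2);B=cv2.resize(S[130:230,190:280],None,fx=4.4,fy=4.4,interpolation=2)
cv2.imwrite("pics/v3.png",np.hstack([A[:440,:],B[:440]])[:,:,::-1])
a=blob(mask(T,"red"),(190,200,230,240))[0];b=blob(mask(S,"red"),(205,150,250,215))[0]
print(a,b,tri(a,b),get_time())
E
```

```text
[ 1.0372  0.6476 -0.8982] 0.4004418437404857
[203.9474 219.0789] [225.3077 186.2308] (array([0.548 , 0.0698, 0.0707]), np.float64(0.0005618681649220255)) 12.7333
```

View pics/v3.png

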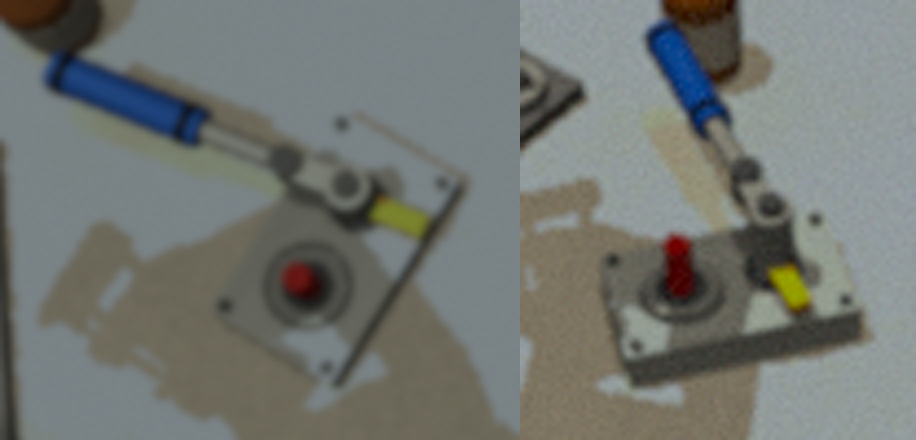

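The holder is seated upright, with its stem at about (300,280) in the top crop and the disc inside the pocket. Next: push the handle round with the shut fingers, in coarse arcs first and then fine ones, stopping when the force rises.

```bash
cat >> h.py <<'E'
BO=np.array([.600,.0383]); Z=.055; OFF=.0235
er=lambda a:np.array([np.cos(a),np.sin(a)]); et=lambda a:np.array([-np.sin(a),np.cos(a)])
def pose(phi,base=None,d=0.,r=.145):
    """tool centre behind the straight handle at phi, or bent by d at the hinge"""
    p=BO+.04*er(phi)+(r-.04)*er(phi-d)+OFF*et(phi-d)
    return [*p,Z],Q(phi-d+np.pi/2)
E
python3 - <<'E'
from h import *
command_gripper(0)
p,q=pose(1.45)
move_pose([*p[:2],.17],q); print(get_joint_pos())
print(movel(p,v=.12,until_force=5),get_tcp_pos())
f0=get_ft_force(); print(f0,get_time())
np.save("f0.npy",f0)
phi=1.45; fine=False
while phi>-1.0:
    fine = phi<-.12
    phi-=.025 if fine else .08
    p,q=pose(phi)
    s=movel(p,q,v=.03 if fine else .09,until_force=7)
    f=get_ft_force()-f0; t=f[:2]@et(phi)
    print(round(phi,3),s,round(t,2),f.round(1),np.linalg.norm(get_tcp_pos()[:2]-p[:2]).round(4))
    if s or t>7: break
print(get_tcp_pos(),get_time())
E
```

```text
[ 0.2831  0.4806  1.6746  0.0003  0.9873 -1.1652]
False [0.5948 0.1853 0.0558]
[-0.4827 -0.7465  0.0968] 15.2417
1.37 False -0.98 [ 0.9 -0.5 -0.6] 0.0007
1.29 False -0.33 [ 0.5  0.5 -1. ] 0.0001
1.21 False 0.15 [-0.1  0.2  0.4] 0.0004
1.13 False -0.11 [ 0.8  1.5 -0.3] 0.0005
1.05 False 0.39 [ 0.3  1.2 -0.1] 0.0003
0.97 False -0.28 [ 1.   1.  -0.9] 0.0002
0.89 False 0.32 [0.7 1.4 0.1] 0.0002
0.81 False 0.26 [0.5 0.9 0.3] 0.0002
0.73 False 0.85 [ 0.7  1.8 -0.6] 0.0002
0.65 False -0.62 [ 0.6 -0.3 -0.1] 0.0002
0.57 False 1.78 [0.7 2.6 0.4] 0.0001
0.49 False -0.43 [1.3 0.2 0.1] 0.0002
0.41 False 0.66 [ 0.9  1.1 -0.2] 0.0001
0.33 False 0.82 [ 0.7  1.1 -0.3] 0.0001
0.25 False 0.95 [ 0.2  1.  -0.4] 0.0001
0.17 False 1.16 [-0.7  1.   0.3] 0.0001
0.09 False 0.4 [0.5 0.4 0.4] 0.0001
0.01 False 1.69 [ 0.3  1.7 -0.9] 0.0001
-0.07 False 0.94 [0.2 0.9 0.2] 0.0001
-0.15 False -0.39 [ 0.7 -0.5  0. ] 0.0001
-0.175 False 2.12 [ 0.4  2.1 -0. ] 0.0003
-0.2 False 2.55 [0.5 2.5 0.7] 0.0001
-0.225 False 1.75 [ 0.1  1.8 -0.2] 0.0003
-0.25 False 0.91 [ 0.4  0.8 -0.4] 0.0003
-0.275 True 5.31 [2.2 4.9 0.8] 0.0015
[0.7463 0.023  0.0548] 22.225
```

Light drag as expected, then a hard rise near φ = -0.27. Next I'll take small steps about the hinge with averaged force.

```bash
cat >> h.py <<'E'
def ft(phi,n=5):
    v=[]
    for _ in range(n): wait(.03); v.append(get_ft_force())
    return (np.mean(v,0)-np.load("f0.npy"))[:2]@et(phi)
E
python3 - <<'E'
from h import *
phi=-.266; d0=None; d=0
print(ft(phi))
while d<.2:
    d+=.01; p,q=pose(phi,d=d)
    movel(p,q,v=.03); t=ft(phi-d)
    print(round(d,3),round(t,2),np.linalg.norm(get_tcp_pos()[:2]-p[:2]).round(4))
    if d0 is None and t>9.5: d0=d
    if d0 is not None and d-d0>.045: break
    if t>20: break
print(d0,get_time())
S=read_camera("side");T=read_camera("top")
A=cv2.resize(T[150:260,170:320],None,fx=4,fy=4,interpolation=2);B=cv2.resize(S[130:240,190:300],None,fx=4,fy=4,interpolation=2)
cv2.imwrite("pics/v4.png",np.vstack([np.hstack([A,B[:440]])])[:,:780,::-1] if 0 else cv2.resize(np.hstack([A,B]),(780,330))[:,:,::-1])
E
```

```text
5.205085597858872
0.01 7.7 0.001
0.02 10.92 0.0018
0.03 13.46 0.0024
0.04 12.93 0.0024
0.05 12.95 0.0024
0.06 12.71 0.0024
0.07 13.16 0.0025
0.02 25.3083
```

View pics/v4.png

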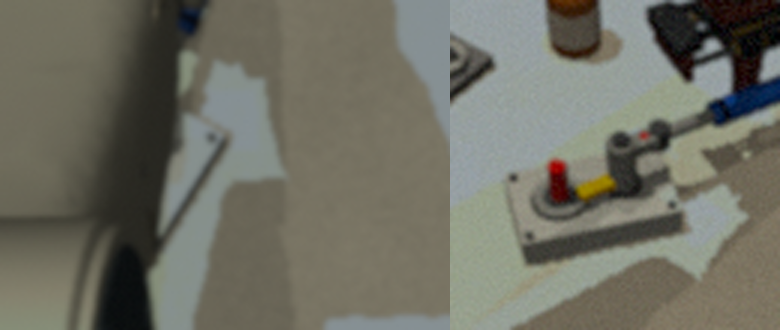

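The force plateaus at about 13 N from d≈0.028, and the red pin has appeared at about (645,135) with the finger over the rim. I'll push on to about 0.13 rad of bend, then ease back slowly along the same arc.

```bash
python3 - <<'E'
from h import *
phi=-.266; d=.07
while d<.157:
    d+=.011; p,q=pose(phi,d=d); movel(p,q,v=.03)
    t=ft(phi-d,3); print(round(d,3),round(t,2))
    if t>18: break
wait(.1)
S=read_camera("side"); cv2.imwrite("pics/v5.png",cv2.resize(S[130:240,190:330],None,fx=5,fy=5,interpolation=2)[:,:,::-1])
print(get_time())
while d>-.06:
    d-=.01; p,q=pose(phi,d=d); movel(p,q,v=.015)
    t=ft(phi-d,3); print(round(d,3),round(t,2),end="; ")
    if t<1.2 and d<.03: break
print(get_time())
S=read_camera("side"); cv2.imwrite("pics/v6.png",cv2.resize(S[130:240,190:330],None,fx=5,fy=5,interpolation=2)[:,:,::-1])
E
```

```text
0.081 13.58
0.092 13.03
0.103 12.53
0.114 12.8
0.125 12.81
0.136 13.01
0.147 13.24
0.158 12.95
28.3583
0.148 12.88; 0.138 12.8; 0.128 12.49; 0.118 12.78; 0.108 12.79; 0.098 12.6; 0.088 12.37; 0.078 12.55; 0.068 12.7; 0.058 12.46; 0.048 12.96; 0.038 13.13; 0.028 13.09; 0.018 10.01; 0.008 7.89; -0.002 5.24; -0.012 1.36; -0.022 0.85; 34.6583
```

View pics/v5.png

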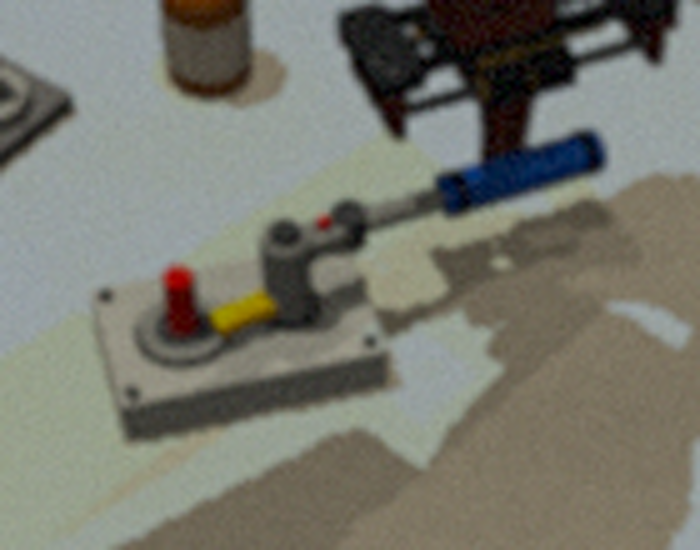

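View pics/v6.png

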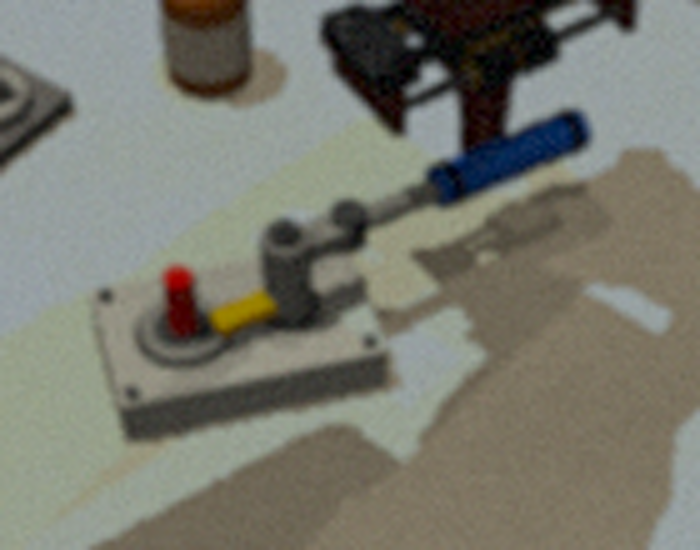

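The first picture shows the handle bent with the pin up at (323,222). After easing back, the handle is straight, the pin is down, and the finger at (245,310) hasn't moved and lies over the rim. Now I'll back off and hand in.

```bash
python3 - <<'E'
from h import *
phi=-.266; p,q=pose(phi,d=-.022)
p2=[*(np.array(p[:2])+.03*et(phi)),Z]
movel(p2,v=.04); movel([*p2[:2],.22],v=.12); wait(.3)
S=read_camera("side"); a=blob(mask(S,"yellow"),(225,175,260,205))[0]
print(a,get_ft_force(),get_time())
import numpy as np
b=cv2.imread("pics/v6.png")[:,:,::-1]; small=cv2.resize(S[130:240,190:330],None,fx=5,fy=5,interpolation=2)
print(np.abs(small[200:400,100:480].astype(int)-b[200:400,100:480]).mean())
m=lambda X:[v.mean().round(1) for v in np.nonzero(mask(X,"blue")[100:260,430:620])]
print(m(small),m(b))
job_done()
E
```

```text
[237.9194 191.8226] [ 0.3699  0.6513 -0.3123] 37.4833
8.713092105263158
[np.float64(56.5), np.float64(77.2)] [np.float64(55.6), np.float64(79.6)]
the job is handed in; nothing more can be done
```

The job is handed in at 37.5 s: the red holder is seated in the pocket and released, the clamp finger is tight over its rim, and the handle was taken to about 0.13 rad past its click and eased back straight.

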